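# Flip the tool-status flag to the comb face

## Robot

A 6-joint arm with a two-finger parallel gripper is mounted at the origin on the work surface. World frame = base frame: x ahead of the robot, y to its left, z up, the work surface at z = 0. Lengths are in mm, angles in rad, forces in N, time in s.
With the tool pointing down it reaches from about 350 to 950 mm from the base axis. Payload 17.4 kg.
Tool frame: the origin (TCP) lies midway between the tips of the shut fingers; the grasp point (between the pads) lies 19 mm behind it (r.tcp_to_grasp is the distance from the TCP to the grasp point, in mm); z points along the fingers, y is the line along which they close (so a half turn about z gives the same grasp; the last joint's range is limited). The gripper opens to 93 mm and grips with 3 to 60 N. Pads are 15 mm wide; open, the fingers measure 128 mm over their backs; the gripper's body (75 mm by 188 mm) begins 65 mm behind the grasp point.
Start: joints at [-1.243, 0.116, 1.442, -0, 1.584, -0.038], TCP at [241.436, -630.35, 218.646] pointing down, gripper open.
Joint ranges: [-2.83, 2.83], [-0.83, 2.19], [0.07, 2.5], [-1.14, 4.28], [0.01, 3], [-2.97, 2.97]. Speed limits (rad/s): [1.89, 1.89, 2.22, 3.14, 3.14, 3.14].

## Interface

Orientations are given as a unit quaternion [w, x, y, z].
In Python, from plant import r, read_camera gives the robot as it stands. The module is installed in compiled form; this text tells all that it offers.
- The arm moves only by the shell command python3 -m handwheel 'ROWS' [FORCE]. ROWS is JSON, a list of rows, each an object with "travel": the shift along the tool's x, y, z in mm, a list of three; "twist": the turn about the tool's z in degrees; "claw": the finger opening in mm, from 0 to 93. A call has exactly 5 rows; each row shifts and turns the commanded pose from where the row before left it, along the tool's axes as they then stand; what a row does not reach is not made up. A row lasts 1/10 s, in which the tool goes at most 50 mm and 8.59 degrees, less where a joint would pass 70% of its speed; a pose out of reach is approached as far as the arm can. A call is refused whole if a number of a shift passes 50 or a number of a turn 8.59, either way. A call with a gripper value outside its range is refused whole. The fingers move at their own pace and stop on an object; FORCE is the grip in N (left out, the last holds). Time passes only in rows, so rows that do not move let the fingers close, or fill a call up. It gives the time, the measured TCP pose, the force, the opening and the grip force at its end, in the units of the state.
- r.observe(): the state, without advancing time (a new reading comes with each control period).
- read_camera(name): name is "scene" or "top" or "wrist"; returns a dict with "image" (400x640x3 uint8, blue, green, red), "vfov" (degrees; the focal length in pixels is half the picture's height over the tangent of half this angle, whatever the lens; pixels are square), "cx", "cy" (the principal point, pixels), "pose" (4x4, takes a point from camera to world coordinates). Camera axes: x right, y up, looking along -z (the intrinsics and any distortion apply to the point x, -y, -z); pixel columns grow to the right and rows downward; lengths in mm; the calibration is good to about 2 mm. The wrist camera is an equidistant fisheye: a pixel r from the principal point sees the ray r / f radians off the axis. A picture is of the moment at which its call begins. There is no depth.
- r.job_done(): hands the job in; it is judged then, once.
The state is a dict: "time": time; "qpos": joint angles; "joint_vel": joint speeds; "joint_torque": joint torques, N m; "ee_pos": TCP position; "orientation": TCP orientation; "contact_force": force on the tool from outside, world axes, zero at the start; "moment": the same for the moment, N m; "finger_gap": finger opening in mm; "finger_force": force on a finger pad.
Only numpy, scipy, OpenCV 4.12 (cv2) and the standard library are available. Lean on these libraries where they do the work, as an engineer would, in place of code of your own. Each camera call takes 0.05 s, during which the arm holds its last target. There are 200 camera calls.

## Task

The tools on the turntable are back from cleaning, so set the station's status flag to ready: with a fingertip, gently swing the hinged white paddle up and right over its hinge and press it down fully onto its far stops, so that the face with the raised comb shows upwards. Do not grip the paddle or slap it over, do not lift, tip or shove its stand, and leave the turntable's tools and the other things on the mat where they are.

Things in the scene. Friction and masses are not known exactly. Their poses are not given: they have to be found in the camera images.
- stand: Loose steel stand of the flag on the mat, 0.95 kg; slides under about 7 N. Base plate 130 (x) x 140 (y) x 8 mm, two upright cheeks 5 mm thick at y = +-63.5 mm, 102 mm high. Origin: centre of the underside, 4 mm above the table (mat). z up, y along the axle, x from the near side, where the paddle lies at the start (-x, towards the robot), to the far side, where it must end. Yaw within 20 degrees.
- paddle (a joint): Angle of the paddle about the axle, rad. 0 = on the near (-x) stops, sloping 30 degrees up from axle to free edge, ring-and-bar face up; 1.05 = upright; pi = on the far (+x) stops, sloping 30 degrees down to its free edge, comb face up. Starts at 0 to 0.35. A friction hinge (0.03 N m: 0.2 to 0.8 N at the free edge moves it) keeps it where it is left. The rubber stops give slightly.
- pivot (a point): Middle of the axle, 92 mm above the stand's underside; axes as the stand's. At each end is a T-shaped cheek: stem 30 mm wide in x, crossbar 70 mm long sloping 30 degrees down towards +x, like the resting paddle. Stop pins 8 mm thick reach 17 mm inwards from the cheeks, 28 mm out from the axle, just under the resting paddle. Otherwise the space under the paddle is open.
- paddle_tip (a point): Middle of the outer end of the paddle's finger tab, 70 mm from the axle, mid-thickness. White plastic paddle, 5 mm thick, 110 mm wide along the axle, reaching 58 mm out; the tab, 44 mm wide, is in the middle of the free edge. -x points from axle to tab, z out of the face with a raised ring and slanting bar; the other face has a raised comb (both black, 2 mm proud).
- comb: Bystander: steel comb 170 x 34 x 6 mm lying on the turntable; origin centre of its underside, x along it.
- brush: Bystander: orange pin brush 200 x 58 x 28 mm, pins up, lying on the turntable; origin on its underside near mid-length, x along it towards the head.
- tub: Bystander: closed white tub, 79 mm across, 62 mm tall, on the turntable; origin centre of its underside.
- dish: Bystander: small glass dish, 80 mm across, 24 mm tall, on the turntable; origin centre of its underside. (The turntable is a dark wooden disc 290 mm across with its top 28 mm above the table; it spins if pushed.)
- shears: Bystander: closed steel shears 165 x 65 x 8 mm lying on the mat beside the stand; origin near the blade pivot, x towards the points.
- tin: Bystander: round aluminium tin, 62 mm across, 36 mm tall, on the mat on the other side of the stand; origin centre of its underside.
- spray: Bystander: clear spray bottle with black trigger head, 62 mm across, 166 mm tall, on the mat well beyond stand and turntable; origin centre of its underside.
There are look-alikes about, which are no part of the job. Leave any purple look-alike of the stand alone.

How it is judged:
By the outcome, as a careful person would: the job done as asked, in the order asked, and still so for the second after the job is handed in, with the robot touching nothing.
It also fails if it takes over 42 s, if anything falls off the work surface, if the arm or the gripper's body presses on something with over 40 N, if the wrist force passes 120 N, or if a joint passes its speed limit or range.

## Working session

There is one attempt and no reset: what is moved stays moved. The work goes in short steps, Python scripts to look and compute and a shell command to move; the robot and the scene stay as the last step left them, time stands still between calls to the robot, and variables do not carry over. Pictures are saved under pics/ and viewed, at most 10 in all, crops included, and the job is handed in when it is done.

```bash
mkdir -p pics; cat > h.py <<'E'
import numpy as np,cv2
from plant import r, read_camera
def ray(c,u,v):
    f=200/np.tan(np.radians(c["vfov"])/2)
    d=np.array([(u-c["cx"])/f,-(v-c["cy"])/f,-1.]); P=np.array(c["pose"])
    return P[:3,3],P[:3,:3]@d
def onz(c,u,v,z):
    o,d=ray(c,u,v); return o+d*(z-o[2])/d[2]
def tri(c1,p1,c2,p2):
    o1,d1=ray(c1,*p1);o2,d2=ray(c2,*p2)
    s=np.linalg.lstsq(np.c_[d1,-d2],o2-o1,rcond=None)[0]
    a=o1+d1*s[0];b=o2+d2*s[1]; return (a+b)/2,np.linalg.norm(a-b)
def proj(c,p):
    f=200/np.tan(np.radians(c["vfov"])/2);P=np.array(c["pose"]);q=P[:3,:3].T@(np.array(p)-P[:3,3])
    return c["cx"]+f*q[0]/-q[2],c["cy"]-f*q[1]/-q[2]
E
python3 - <<'E'
from h import *
import pickle
s=read_camera("scene");t=read_camera("top")
pickle.dump((s,t),open("c.pkl","wb"))
cv2.imwrite("pics/s.png",s["image"]);cv2.imwrite("pics/t.png",t["image"])
for c in(s,t):print(c["vfov"],c["cx"],c["cy"],np.round(c["pose"],3).tolist())
print(r.observe())
E
```

```text
45.27402435248195 323.3928292975322 199.82341327956328 [[0.868, -0.342, 0.361, 1037.182], [0.497, 0.569, -0.655, -919.604], [0.019, 0.748, 0.664, 1136.045], [0.0, 0.0, 0.0, 1.0]]
56.99290958705807 328.24335384703926 199.4179294703188 [[-0.002, 0.995, -0.097, 392.246], [-1.0, -0.002, -0.004, 109.329], [-0.004, 0.097, 0.995, 1184.558], [0.0, 0.0, 0.0, 1.0]]
{'time': 0.1, 'qpos': array([-1.24281414e+00,  1.16437650e-01,  1.44223852e+00,  1.35249915e-05,
        1.58400126e+00, -3.78151128e-02]), 'joint_vel': array([-1.81423714e-03, -4.13684683e-04, -2.08351831e-03, -6.46857520e-05,
        2.31245374e-03,  1.24083020e-03]), 'joint_torque': array([ 2.39147616e-03, -7.22893667e+01, -6.23864651e+01,  7.81243877e-02,
        2.29133555e-02, -9.71182158e-05]), 'ee_pos': array([ 241.36511617, -630.15777027,  217.95438219]), 'orientation': array([-5.37667700e-04,  9.83320456e-01,  1.81880692e-01, -7.17249562e-05]), 'contact_force': array([ 0.30453637, -0.02559658,  0.44758441]), 'moment': array([-0.01320455, -0.08311346, -0.04488099]), 'finger_force': 0.0, 'finger_gap': 92.9381142538392}
```

View pics/s.png

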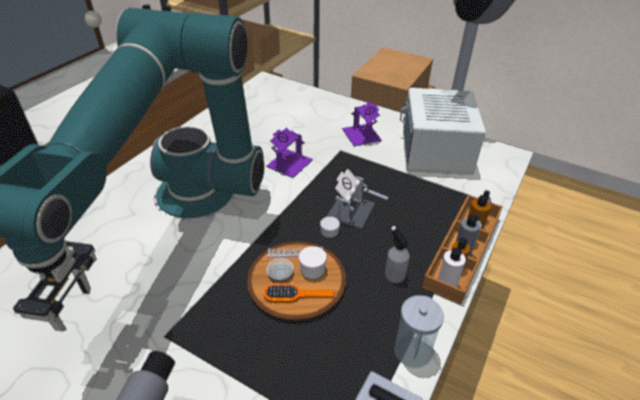

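View pics/t.png

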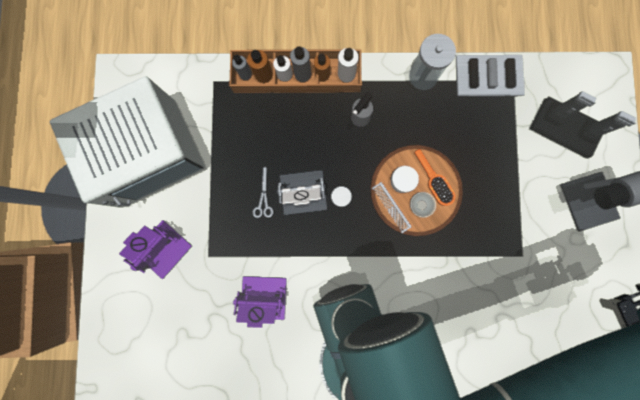

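The stand is at about (302,192) in top and (350,195) in scene, with the shears to its left and the tin to its right in top. Zooming in on it.

```bash
python3 - <<'E'
from h import *
import pickle
s,t=pickle.load(open("c.pkl","rb"))
a=cv2.resize(t["image"][160:225,265:340],None,fx=8,fy=8,interpolation=cv2.INTER_CUBIC)[:520,:600]
cv2.imwrite("pics/tz.png",a)
a=cv2.resize(s["image"][160:230,315:395],None,fx=8,fy=8,interpolation=cv2.INTER_CUBIC)
cv2.imwrite("pics/sz.png",a)
for n,u,v,z in[("st",302,192,12),("tin",341,197,36),("sh",263,190,4)]:print(n,onz(t,u,v,z).round())
print(onz(s,350,210,12).round())
E
```

```text
st [530. 198.  12.]
tin [511.  74.  36.]
sh [538. 325.   4.]
[531. 191.  12.]
```

View pics/tz.png

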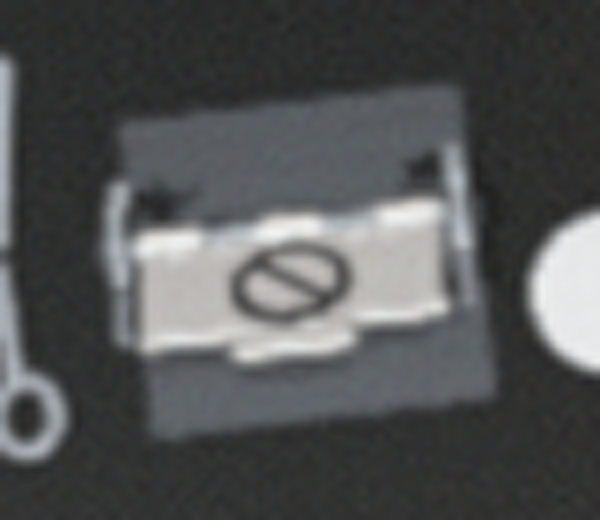

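View pics/sz.png

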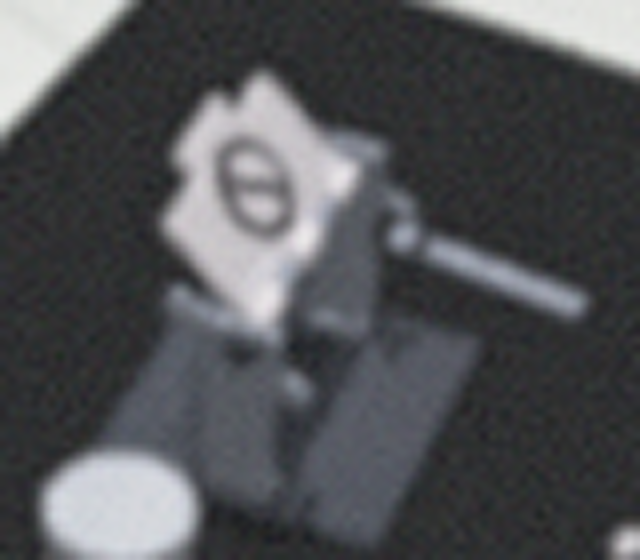

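The top crop shows base plate corners (120,122), (462,85), (497,398), (152,438) and the tab tip at (293,358). In the scene crop the tab tip is at about (195,125).

```bash
python3 - <<'E'
from h import *
import pickle
s,t=pickle.load(open("c.pkl","rb"))
T=lambda u,v:(265+(u-3.5)/8,160+(v-3.5)/8)
S=lambda u,v:(315+(u-3.5)/8,160+(v-3.5)/8)
P=np.array([onz(t,*T(*p),12) for p in[(120,122),(462,85),(497,398),(152,438)]])
C=P.mean(0);X=(P[0]+P[1]-P[2]-P[3])[:2];Y=(P[0]+P[3]-P[1]-P[2])[:2]
print(C.round(1),"sizes",np.linalg.norm(X)/2,np.linalg.norm(Y)/2,"yaw",np.degrees(np.arctan2(X[1],X[0])),np.degrees(np.arctan2(-Y[0],Y[1])))
yaw=(np.arctan2(X[1],X[0])+np.arctan2(-Y[0],Y[1]))/2
ex=np.array([np.cos(yaw),np.sin(yaw),0]);ey=np.array([-ex[1],ex[0],0])
tip,e=tri(t,T(293,360),s,S(198,128));piv=np.array([*C[:2],96])
d=tip-piv;print("tip",tip.round(1),e,"local",(d@ex).round(1),(d@ey).round(1),d[2].round(1),"len",np.hypot(d@ex,d[2]),"angle",np.degrees(np.arctan2(d[2],-(d@ex)))-30)
# paddle free corners along top
for th in(0,.1,.2,.35):
  a=np.radians(30)+th;q=piv+ex*-70*np.cos(a)+np.array([0,0,70*np.sin(a)]);u,v=proj(t,q);u2,v2=proj(s,q)
  print(th,q.round(1),((u-265)*8+3.5,(v-160)*8+3.5),((u2-315)*8+3.5,(v2-160)*8+3.5))
# scene check of plate corners, far ones
for a,b in((1,1),(1,-1),(-1,-1)):
  q=np.array([*C[:2],12])+ex*65*a+ey*70*b;u,v=proj(s,q);print(a,b,(u-315)*8+3.5,(v-160)*8+3.5)
E
```

```text
[529.9 194.8  12. ] sizes 127.63296928063481 138.41056535264863 yaw 6.313319235007831 6.305819549317109
tip [480.6 191.4 143.1] 4.161153327222536 local -49.4 2.0 47.1 len 68.2448387621767 angle 13.61747503161427
0 [469.7 188.1 131. ] (np.float64(301.5003122209182), np.float64(388.1955666568224)) (np.float64(165.04128357930676), np.float64(146.82983216556977))
0.1 [473.5 188.6 136.9] (np.float64(299.1568070553508), np.float64(376.43342909609737)) (np.float64(173.98976926625892), np.float64(138.23163053501025))
0.2 [477.8 189.  142.3] (np.float64(296.7086009191771), np.float64(363.056518564993)) (np.float64(184.2264230931678), np.float64(130.71122705328298))
0.35 [485.3 189.9 149.7] (np.float64(292.89853320764087), np.float64(340.254197380699)) (np.float64(201.78832947848923), np.float64(121.63953076602115))
1 1 479.93011560688547 341.71110803059423
1 -1 370.3297498079701 546.4023457292037
-1 -1 82.80184249030481 456.337558555799
```

```bash
python3 -m handwheel '[{"travel":[0,0,0],"twist":7.35,"claw":0},{"travel":[0,0,0],"twist":7.35,"claw":0},{"travel":[16,-43.8,0],"twist":0,"claw":0},{"travel":[16,-43.8,0],"twist":0,"claw":0},{"travel":[16,-43.8,0],"twist":0,"claw":0}]' 10
python3 -m handwheel '[{"travel":[16,-43.8,0],"twist":0,"claw":0},{"travel":[16,-43.8,0],"twist":0,"claw":0},{"travel":[16,-43.8,0],"twist":0,"claw":0},{"travel":[16,-43.8,0],"twist":0,"claw":0},{"travel":[16,-43.8,0],"twist":0,"claw":0}]'
```

```text
time: 0.6
ee_pos: [274.8, -492.9, 217.9]
orientation: [-0.001, 0.999, 0.054, -0.0]
contact_force: [0.3, -0.2, 0.3]
finger_gap: 57.6
finger_force: 0.0
time: 1.1
ee_pos: [330.3, -266.3, 218.4]
orientation: [-0.0, 0.999, 0.054, 0.0]
contact_force: [0.8, -0.3, 0.2]
finger_gap: 17.6
finger_force: 0.0
```

```bash
python3 -m handwheel '[{"travel":[16,-43.6,0],"twist":0,"claw":0},{"travel":[16,-43.6,0],"twist":0,"claw":0},{"travel":[16,-43.6,0],"twist":0,"claw":0},{"travel":[16,-43.6,0],"twist":0,"claw":0},{"travel":[16,-43.6,0],"twist":0,"claw":0}]'
python3 -m handwheel '[{"travel":[16,-43.6,0],"twist":0,"claw":0},{"travel":[16,-43.6,0],"twist":0,"claw":0},{"travel":[16,-43.6,0],"twist":0,"claw":0},{"travel":[16,-40,0],"twist":0,"claw":0},{"travel":[10,-30,0],"twist":0,"claw":0}]'
```

```text
time: 1.6
ee_pos: [386.1, -40.8, 218.7]
orientation: [0.0, 0.999, 0.054, 0.0]
contact_force: [1.1, -0.0, -0.1]
finger_gap: 0.6
finger_force: 0.0
time: 2.1
ee_pos: [437.9, 167.5, 218.3]
orientation: [-0.0, 0.998, 0.055, -0.0]
contact_force: [0.4, -1.0, -0.7]
finger_gap: 0.3
finger_force: 0.0
```

```bash
python3 -m handwheel '[{"travel":[2,-9,0],"twist":0,"claw":0},{"travel":[2,-8,0],"twist":0,"claw":0},{"travel":[0,0,30],"twist":0,"claw":0},{"travel":[0,0,33],"twist":0,"claw":0},{"travel":[0,0,30],"twist":0,"claw":0}]'
python3 -m handwheel '[{"travel":[0,0,0],"twist":0,"claw":0},{"travel":[8,0,0],"twist":0,"claw":0},{"travel":[8,0,0],"twist":0,"claw":0},{"travel":[6,0,0],"twist":0,"claw":0},{"travel":[6,0,0],"twist":0,"claw":0}]'
python3 -c "
from h import *
c=read_camera('wrist');cv2.imwrite('pics/w1.png',c['image'])
t=read_camera('top');cv2.imwrite('pics/t1.png',cv2.resize(t['image'][140:240,250:350],None,fx=6,fy=6))"
```

```text
time: 2.6
ee_pos: [439.9, 181.4, 124.4]
orientation: [0.0, 0.999, 0.054, 0.0]
contact_force: [0.2, -0.6, 0.5]
finger_gap: 0.6
finger_force: 0.0
time: 3.1
ee_pos: [469.0, 185.5, 126.6]
orientation: [-0.0, 0.999, 0.054, 0.001]
contact_force: [0.0, -0.7, -0.0]
finger_gap: 0.5
finger_force: 0.0
```

View pics/w1.png

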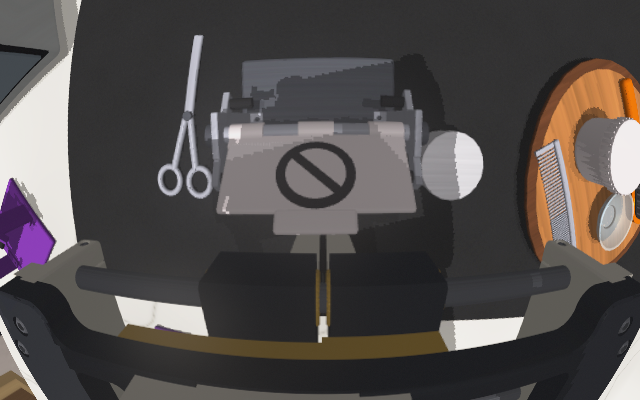

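The wrist view shows the shut fingers centred on the tab at about (318,225), with the stand undisturbed. Starting the swing.

```bash
python3 -m handwheel '[{"travel":[5,0,-2],"twist":0,"claw":0},{"travel":[5,0,-2],"twist":0,"claw":0},{"travel":[5,0,-2],"twist":0,"claw":0},{"travel":[5,0,-2],"twist":0,"claw":0},{"travel":[5,0,-2],"twist":0,"claw":0}]'
python3 -m handwheel '[{"travel":[5,0,-2],"twist":0,"claw":0},{"travel":[5,0,-2],"twist":0,"claw":0},{"travel":[5,0,-2],"twist":0,"claw":0},{"travel":[5,0,-2],"twist":0,"claw":0},{"travel":[5,0,-2],"twist":0,"claw":0}]'
python3 -c "
from h import *
c=read_camera('wrist');t=read_camera('scene');cv2.imwrite('pics/m.png',np.hstack([cv2.resize(c['image'][40:290,140:500],(400,278)),cv2.resize(t['image'][150:233,310:430],(400,278))]))"
```

```text
time: 3.7
ee_pos: [493.2, 188.2, 135.9]
orientation: [-0.0, 0.999, 0.055, 0.0]
contact_force: [-0.8, -0.6, 1.0]
finger_gap: 0.4
finger_force: 0.4
time: 4.2
ee_pos: [518.0, 190.9, 145.8]
orientation: [0.0, 0.999, 0.055, -0.0]
contact_force: [-0.3, 0.3, -0.9]
finger_gap: 0.0
finger_force: 0.2
```

View pics/m.png

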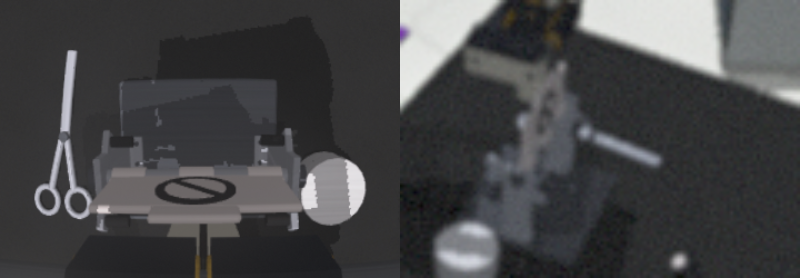

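The paddle is near upright, the finger is behind it, and the stand has not shifted. Continuing over the top.

```bash
python3 -m handwheel '[{"travel":[5,0,0],"twist":0,"claw":0},{"travel":[5,0,1],"twist":0,"claw":0},{"travel":[5,0,1],"twist":0,"claw":0},{"travel":[5,0,1],"twist":0,"claw":0},{"travel":[5,0,1],"twist":0,"claw":0}]'
python3 -m handwheel '[{"travel":[5,0,2],"twist":0,"claw":0},{"travel":[4,0,3],"twist":0,"claw":0},{"travel":[4,0,4],"twist":0,"claw":0},{"travel":[4,0,4],"twist":0,"claw":0},{"travel":[3,0,4],"twist":0,"claw":0}]'
python3 -m handwheel '[{"travel":[3,0,5],"twist":0,"claw":0},{"travel":[3,0,5],"twist":0,"claw":0},{"travel":[3,0,5],"twist":0,"claw":0},{"travel":[3,0,5],"twist":0,"claw":0},{"travel":[2,0,5],"twist":0,"claw":0}]'
python3 -c "
from h import *
c=read_camera('wrist');t=read_camera('scene');cv2.imwrite('pics/m2.png',np.hstack([cv2.resize(c['image'][40:290,140:500],(400,278)),cv2.resize(t['image'][150:233,310:430],(400,278))]))"
```

```text
time: 4.8
ee_pos: [542.8, 193.6, 141.4]
orientation: [0.0, 0.999, 0.055, -0.0]
contact_force: [-1.0, 0.4, -1.1]
finger_gap: 0.5
finger_force: 0.3
time: 5.3
ee_pos: [562.6, 195.7, 124.2]
orientation: [0.0, 0.999, 0.055, -0.0]
contact_force: [0.4, 0.3, 0.2]
finger_gap: 0.2
finger_force: 0.2
time: 5.8
ee_pos: [576.4, 197.3, 99.2]
orientation: [0.0, 0.999, 0.055, -0.0]
contact_force: [-1.2, 0.1, -0.1]
finger_gap: 0.5
finger_force: 0.2
```

View pics/m2.png

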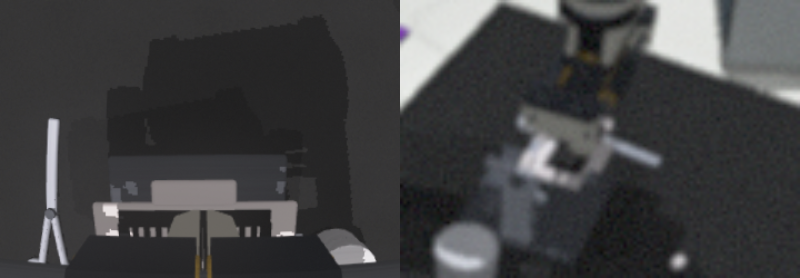

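The paddle is roughly level, comb face up. Lowering it to the stops and pressing.

```bash
python3 -m handwheel '[{"travel":[2,0,5],"twist":0,"claw":0},{"travel":[2,0,5],"twist":0,"claw":0},{"travel":[2,0,5],"twist":0,"claw":0},{"travel":[2,0,4],"twist":0,"claw":0},{"travel":[2,0,3],"twist":0,"claw":0}]'
python3 -m handwheel '[{"travel":[0,0,1],"twist":0,"claw":0},{"travel":[0,0,1],"twist":0,"claw":0},{"travel":[0,0,1],"twist":0,"claw":0},{"travel":[0,0,0],"twist":0,"claw":0},{"travel":[0,0,0],"twist":0,"claw":0}]'
```

```text
time: 6.4
ee_pos: [586.2, 198.4, 77.2]
orientation: [0.0, 0.999, 0.055, -0.0]
contact_force: [0.5, 1.1, -0.5]
finger_gap: 0.4
finger_force: 0.2
time: 6.9
ee_pos: [586.2, 198.4, 74.8]
orientation: [-0.0, 0.999, 0.055, 0.0]
contact_force: [0.4, 0.8, 0.1]
finger_gap: 0.7
finger_force: 0.0
```

```bash
python3 -m handwheel '[{"travel":[0,0,1],"twist":0,"claw":0},{"travel":[0,0,0],"twist":0,"claw":0},{"travel":[0,0,1],"twist":0,"claw":0},{"travel":[0,0,0],"twist":0,"claw":0},{"travel":[0,0,0],"twist":0,"claw":0}]'
python3 -m handwheel '[{"travel":[0,0,0.5],"twist":0,"claw":0},{"travel":[0,0,0],"twist":0,"claw":0},{"travel":[0,0,0.5],"twist":0,"claw":0},{"travel":[0,0,0],"twist":0,"claw":0},{"travel":[0,0,0],"twist":0,"claw":0}]'
```

```text
time: 7.4
ee_pos: [586.1, 198.4, 72.6]
orientation: [0.0, 0.999, 0.055, -0.0]
contact_force: [0.3, -0.2, 0.6]
finger_gap: 0.4
finger_force: 0.0
time: 7.9
ee_pos: [586.2, 198.4, 71.8]
orientation: [-0.0, 0.999, 0.055, 0.0]
contact_force: [-0.5, 0.5, 3.3]
finger_gap: 0.1
finger_force: 1.4
```

```bash
python3 -m handwheel '[{"travel":[0,0,0.5],"twist":0,"claw":0},{"travel":[0,0,0],"twist":0,"claw":0},{"travel":[0,0,0],"twist":0,"claw":0},{"travel":[0,0,0],"twist":0,"claw":0},{"travel":[0,0,0],"twist":0,"claw":0}]'
python3 -m handwheel '[{"travel":[0,0,0.5],"twist":0,"claw":0},{"travel":[0,0,0],"twist":0,"claw":0},{"travel":[0,0,0],"twist":0,"claw":0},{"travel":[0,0,0],"twist":0,"claw":0},{"travel":[0,0,0],"twist":0,"claw":0}]'
```

```text
time: 8.4
ee_pos: [586.4, 198.4, 71.6]
orientation: [-0.0, 0.999, 0.055, 0.0]
contact_force: [-0.1, 0.1, 5.6]
finger_gap: 0.4
finger_force: 2.4
time: 8.9
ee_pos: [586.5, 198.5, 71.3]
orientation: [-0.0, 0.999, 0.055, 0.001]
contact_force: [-0.3, -0.2, 8.2]
finger_gap: 0.2
finger_force: 3.2
```

Force rises sharply (8 N) at the predicted stop height. Lifting off and retreating, then checking.

```bash
python3 -m handwheel '[{"travel":[0,0,-2],"twist":0,"claw":0},{"travel":[0,0,-15],"twist":0,"claw":0},{"travel":[0,0,-40],"twist":0,"claw":0},{"travel":[0,0,-45],"twist":0,"claw":0},{"travel":[0,0,-40],"twist":0,"claw":0}]'
python3 -m handwheel '[{"travel":[-40,0,0],"twist":0,"claw":0},{"travel":[-40,25,0],"twist":0,"claw":0},{"travel":[-20,45,0],"twist":0,"claw":0},{"travel":[0,49,0],"twist":0,"claw":0},{"travel":[0,49,0],"twist":0,"claw":0}]'
python3 -m handwheel '[{"travel":[0,49,0],"twist":0,"claw":0},{"travel":[0,49,0],"twist":0,"claw":0},{"travel":[0,49,0],"twist":0,"claw":0},{"travel":[0,30,0],"twist":0,"claw":0},{"travel":[0,0,0],"twist":0,"claw":0}]'
python3 -c "
from h import *
s=read_camera('scene');t=read_camera('top');cv2.imwrite('pics/f.png',np.hstack([cv2.resize(t['image'][160:225,265:340],(400,347),interpolation=2),cv2.resize(s['image'][160:230,315:395],(400,347),interpolation=2)]))
import pickle;pickle.dump((s,t),open('c2.pkl','wb'))"
```

```text
time: 9.4
ee_pos: [585.9, 198.3, 215.6]
orientation: [-0.0, 0.999, 0.055, 0.0]
contact_force: [1.0, 0.2, 0.3]
finger_gap: 0.6
finger_force: 0.0
time: 9.9
ee_pos: [504.3, 19.1, 214.1]
orientation: [0.0, 0.998, 0.055, 0.001]
contact_force: [1.5, 0.7, -0.3]
finger_gap: 0.2
finger_force: 0.0
time: 10.4
ee_pos: [524.1, -158.6, 213.1]
orientation: [0.0, 0.999, 0.053, -0.0]
contact_force: [0.7, 0.2, -0.2]
finger_gap: 0.3
finger_force: 0.0
```

View pics/f.png

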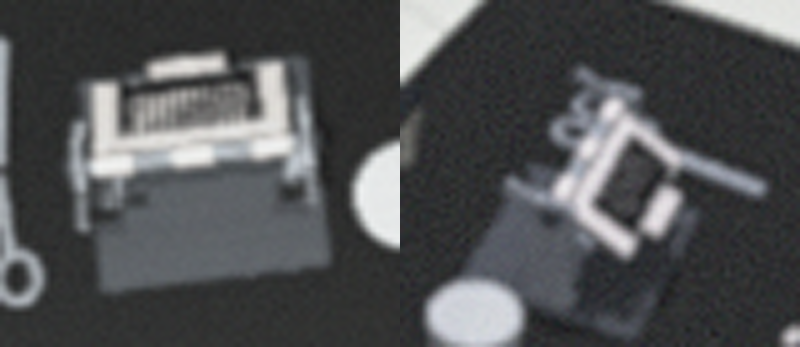

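```bash
python3 - <<'E'
from h import *
import pickle
s,t=pickle.load(open("c2.pkl","rb"))
k=400/75;k2=5
tp=(265+188/k,160+54/k); sp=(315+(672-400)/k2,160+215/(347/70))
tip,e=tri(t,tp,s,sp);ex=np.array([.994,.11,0]);d=tip-np.array([530,195,96]);print(tip,e,d@ex,d[2])
for th in(2.9,3.0,3.14):
  a=np.radians(30)+th;q=np.array([530,195,96])+ex*-70*np.cos(a)+np.array([0,0,70*np.sin(a)])
  u,v=proj(t,q);u2,v2=proj(s,q);print(th,(u-265)*k,(v-160)*k,400+(u2-315)*k2,(v2-160)*347/70)
E
```

```text
[593.65658318 200.98120164  64.04772005] 4.129108614248986 63.93257586573225 -31.952279950777097
2.9 181.92739336812033 41.5803151050671 675.685503908443 202.08062781339274
3.0 183.29473190701415 47.567015930140464 671.6342498652864 208.46646585166667
3.14 185.3151825612064 57.53684914577737 664.5351381647404 216.39530953692184
```

```bash
python3 -c "
from plant import r
print(r.job_done())"
```

```text
the job is handed in; nothing more can be done
None
```

The job is handed in: the paddle is over on its far stops, comb face up, pressed home at about 8 N, at about 10.5 s; the stand showed no movement in the camera check, and I saw nothing else disturbed.

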